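# Set the levelling foot of a bench scale down on its shoe

## Robot

A 7-joint arm with a two-finger parallel gripper is mounted at the origin on the work surface. World frame = base frame: x ahead of the robot, y to its left, z up, the work surface at z = 0. Lengths are in mm, angles in rad, forces in N, time in s.
With the tool pointing down it reaches from about 400 to 925 mm from the base axis. Payload 4.1 kg.
Tool frame: the origin (TCP) lies at the very end of the fingers, on their centre line; the grasp point (between the pads) lies 19 mm behind it; x points along the fingers, z is the direction in which the jaws open and shut, and the axes are right-handed (so a half turn about x gives the same grasp; the last joint's range is limited). The gripper opens to 85 mm and grips with 20 to 120 N. Pads are 22 mm wide; open, the fingers measure 114 mm over their backs; the gripper's body (76 mm by 85 mm) begins 54 mm behind the grasp point. The pads swing forward as they close: fully open they stand 13 mm farther back than shut.
Start: joints at [1.18, 0.398, 0.045, 1.537, -0.019, 1.207, -0.051], TCP at [187.026, -622.547, 231.347] pointing down, gripper open.
Joint ranges: [-2.82, 2.82], [-0.49, 2.23], [-1.37, 1.46], [0, 2.46], [-1.36, 4.5], [0.23, 2], [-2.94, 2.94]. Speed limits (rad/s): [2.57, 2.57, 3.14, 3.14, 3.14, 3.14, 3.14].

## Interface

Orientations are given as a unit quaternion [x, y, z, w].
In Python, from plant import read_state, get_image, job_done, regions_of gives the robot as it stands.
- The arm moves only by the shell command python3 -m inch 'ROWS' [FORCE]. ROWS is JSON, a list of rows, each an object with "offset": the shift along the tool's x, y, z normalised to -1 to 1, where 1 is 50 cm, a list of three; "delta_rot": the turn, a rotation vector about the tool's x, y, z normalised to -1 to 1, where 1 is 45 degrees, a list of three; "gripper": the closure, from -1 (fully open) to 1 (shut). A call has 1 to 20 rows; each row is the pose to reach, as a shift and turn from the pose commanded when the call began, along the tool's axes at that moment; what a row does not reach only later rows make up. A row lasts 1/12 s, in which the tool goes at most 41.7 mm and 7.16 degrees, less where a joint would pass 70% of its speed; a pose out of reach is approached as far as the arm can. A call with a number of a shift or a turn outside -1 to 1 is refused whole. A call with a gripper value outside its range is refused whole. The fingers move at their own pace and stop on an object; FORCE is the grip in N (left out, the last holds). Time passes only in rows, so rows that repeat a pose let the fingers close. It gives the time, the measured TCP pose, the force and the opening at its end, in the units of the state.
- read_state(): the state, without advancing time (a new reading comes with each control period).
- get_image(name): name is "scene" or "top"; returns a dict with "image" (400x640x3 uint8, red, green, blue), "range_z" (400x640 float32, mm along the optical axis (not along the pixel's ray), 0 where there is no reading), "fx", "fy", "cx", "cy" (pixels), "R" (3x3) and "t" (3): a world point X has camera coordinates R X + t. Camera axes: x right, y down, z forward; pixel columns grow to the right and rows downward; lengths in mm; the calibration is good to about 2 mm. A picture is of the moment at which its call begins.
- job_done(): hands the job in, once; it reports no verdict.
Trained networks look in a picture, given as the dict that the camera call returned (one of the last four; its "shot" number tells which), for a name from the list of things; names that differ only in an ending like _2 or _b are one class to them, and where a whole thing is asked for, a point or a joint stands for the part that bears it (a point fixed in the world has none). Each returns a list of dicts, best first, with "score" (0 to 1); they miss things now and then, are a little off and sometimes report something else, mostly with a low value. They report only what shows in the picture. A call takes as long as a camera call. They do not tell look-alikes from the thing itself.
- regions_of(picture, thing): "region" (400x640 bool, what is visible of it) and "rect" ([left, top, width, height] in pixels, round what is visible of it).
The state is a dict: "clock": time; "joint_pos": joint angles; "joint_vel": joint speeds; "effort": joint torques, N m; "ee_pos": TCP position; "tool_rot": TCP orientation; "wrist_force": force on the tool from outside, world axes, zero at the start; "moment": the same for the moment, N m; "opening": opening from 0.0 (shut) to 1.0 (fully open).
Only numpy, scipy, OpenCV 4.12 (cv2) and the standard library are available. Lean on these libraries where they do the work, as an engineer would, in place of code of your own. Each camera call takes 0.05 s, during which the arm holds its last target. There are 200 camera calls.

## Task

One outrigger foot of the bench scale hangs in the air. Slide the loose metal shoe centrally under that foot, then screw the foot down with its hand knob (clockwise from above) until it just touches and bears lightly on the shoe, a few newtons (about 5 N), without jacking hard on it, and let go. Leave the bottle, the jar and the stapler where they are.

Things in the scene. Friction and masses are not known exactly. Their poses are not given: they have to be found in the camera images.
- scale: White bench scale, fixed: case 240 x 200 mm, top at 75 mm, round pan (140 mm across, top 90 mm). Origin on the table under the case's middle, z up. Aluminium outrigger bars (32 mm wide, 44 to 56 mm high) run along +y to the hanging foot, whose upright axis is at (0, 178) mm, and along -y to its mirror image at (0, -178) mm, which already stands on a shoe, solid with the scale: leave it
- knob_grip (a point): Middle of the black four-sided hand knob on top of the hanging screw, on its axis, 71 mm above foot_bottom, about 90 mm above the table. Upright square block, 34 x 34 mm across the flats, 30 mm high (15 mm either way); this point's x and y point at its flat sides, z up. Free space below it down to the bar at 56 mm but for the 12 mm stem. Clockwise from above sends knob, stem and disc down together, 8 mm a turn (1.27 mm a rad)
- foot_bottom (a point): Point on the screw's axis, moving with the stem, 18.5 to 20 mm above the table at the start: the underside of the black rubber disc (40 mm across, 10 mm thick) if pushed fully up its stud. The disc, a stiff press fit, sits anywhere from 0 to 3 mm lower, different each time, so its touching must be felt. Axes those of the scale
- stem: The whole hanging screw (disc, stem and hand knob) as a body that only goes up and down; origin at the same point as foot_bottom, axes those of the scale
- foot (a joint): Turning angle of the hanging screw, rad, growing clockwise from above as it goes down; starts between 4.0 and 5.0, range 0 to 11; stays where left. Turning drag 0.03 N m when free. Once the disc rubs on the shoe it rises by about 0.025 N m per N of bearing force while turning; read standing still after a small turn, 0.01 to 0.02 per N. 0.1 rad more adds about 2 N
- shoe: Loose aluminium shoe, 0.45 kg, lying on the table: flat plate 146 x 60 mm, 14 mm thick, with an upright lug at one end. Origin on the underside below the seat; x along the plate towards the lug, z up. The plate reaches from x = -30 to +116 mm
- shoe_seat (a point): Centre of the seat on the plate's top face (14 mm above the table), marked by a darker round 44 mm across: the foot's disc belongs here
- shoe_lug (a point): Grip point in the shoe's lug, 42 mm above the table, 90 mm along the shoe's x from the seat. The lug is a rib 40 mm long along x, 12 mm thick across, from the plate's top (14 mm) up to 56 mm
- gel: Bystander: clear bottle with blue cap, 56 mm across, 150 mm tall, upright, origin at the centre of its underside
- jar: Bystander: clear jar with white cap, 48 mm across, 65 mm tall, upright, origin at the centre of its underside
- stapler: Bystander: black desk stapler with a steel rail, 130 x 35 mm, some 55 mm high, origin at the centre of its underside
Things that resemble listed ones, but are neither listed nor needed, are in the scene too. Leave any green, purple or yellow look-alike of the shoe alone.

How it is judged (in metres and radians):
On the way, in this order (a step that is already met when the one before it is completed fails the run):
1. the shoe lies flat with its seat under the hanging foot (within 10 mm), the foot not yet bearing on it (horizontal distance between shoe_seat and foot_bottom below 0.01 m and angle between shoe's own z axis and vertical below 0.06 rad and height (world z) of shoe below 0.003 m and contact force between stem and shoe below 0.5 N), for 0.2 s.
2. the foot, screwed down, bears on the shoe's seat (1.5 N or more) (contact force between stem and shoe above 1.5 N and horizontal distance between shoe_seat and foot_bottom below 0.01 m), for 0.2 s.
At the end, for the whole second after the job is handed in: The foot's disc bears on the shoe's seat with 1.5 to 16 N, its axis within 10 mm of the seat's centre; the shoe lies flat and at rest (all of step 2 and contact force between stem and shoe below 16 N and angle between shoe's own z axis and vertical below 0.06 rad and linear speed of shoe below 0.01 m/s); the robot touches nothing.
It fails at once if the foot pressed on the shoe with more than 30 N (contact force between stem and shoe above 30 N).
It fails at once if a bystander moved more than 20 mm (distance of any of gel, jar, stapler from where it was at the start of the episode above 0.02 m).
It also fails if it takes over 72 s, if anything falls off the work surface, if the arm or the gripper's body presses on something with over 40 N, if the wrist force passes 120 N, or if a joint passes its speed limit or range.

## Working session

There is one attempt and no reset: what is moved stays moved. The work goes in short steps, Python scripts to look and compute and a shell command to move; the robot and the scene stay as the last step left them, time stands still between calls to the robot, and variables do not carry over. Pictures are saved under pics/ and viewed, on a budget of 10 in all, crops included, one or two more only if the job needs it, and the job is handed in when it is done.

```bash
mkdir -p pics; cat > h.py <<'E'
import numpy as np,cv2
from plant import *
def pts(p,m):
    v,u=np.nonzero(m&(p["range_z"]>0)); z=p["range_z"][v,u]
    c=np.stack([(u-p["cx"])/p["fx"]*z,(v-p["cy"])/p["fy"]*z,z],1)
    return (c-p["t"])@np.asarray(p["R"])
def save(p,n,box=None,s=1):
    im=p["image"][:,:,::-1]
    if box: l,t,w,h=box; im=im[t:t+h,l:l+w]
    cv2.imwrite("pics/"+n,cv2.resize(im,None,fx=s,fy=s,interpolation=cv2.INTER_CUBIC))
E
python3 - <<'E'
from h import *
s=read_state();print(s)
np.set_printoptions(precision=1,suppress=True)
P={n:get_image(n) for n in("top","scene")}
save(P["top"],"top0.png");save(P["scene"],"scene0.png")
for n,p in P.items():
    for t in("scale","shoe","shoe_seat","knob_grip","stem","gel","jar","stapler"):
        for r in regions_of(p,t)[:4]:
            q=pts(p,r["region"])
            print(n,t,round(r["score"],2),r["rect"],len(q),q.mean(0) if len(q) else"", q.min(0) if len(q) else"",q.max(0) if len(q) else "")
E
```

```text
{'clock': 0.0, 'joint_pos': array([ 1.17999613,  0.39920708,  0.04499599,  1.53789041, -0.01871076,
        1.20685892, -0.05071958]), 'joint_vel': array([-3.09007380e-05, -2.34869037e-03,  4.00654986e-04,  2.57211500e-04,
       -7.80261533e-04,  1.60631875e-04, -3.44928050e-06]), 'effort': array([-3.43056890e-04, -4.75114632e+01,  1.36476506e+00, -2.54216301e+01,
        1.15762290e-02,  9.47260181e-03, -1.81755198e-06]), 'ee_pos': array([ 186.8554826 , -621.90800085,  230.24829564]), 'tool_rot': array([ 0.4223388 ,  0.56797861, -0.42158321,  0.5668314 ]), 'wrist_force': array([-0.57353219, -0.25628152,  0.01847324]), 'moment': array([ 0.00609088,  0.02669195, -0.04384091]), 'opening': 0.9972852707064135}
top scale 0.82 [313.4, 138.0, 150.0, 91.3] 6698 [506.8 -89.8  73.8] [ 369.  -371.8   -7.1] [651.2 121.2 110. ]
top shoe 0.94 [252.5, 240.6, 51.9, 37.3] 904 [278.7 219.2  16. ] [227.3 144.4  -2.9] [328.8 293.   60. ]
top shoe 0.87 [239.7, 184.3, 49.6, 40.7] 901 [450.7 263.5  16.5] [398.7 188.6   0.1] [505.2 335.7  61.3]
top shoe 0.85 [223.7, 124.7, 41.4, 44.0] 859 [631.1 325.2  15.
[... 2088 characters left out ...]
14.3 138.9  -3.4] [338.  291.6  62. ]
scene knob_grip 0.55 [307.8, 188.1, 15.7, 22.3] 113 [475.2  96.7  94.8] [454.6  80.2  25.7] [489.6 115.  112.5]
scene stem 0.52 [310.8, 185.1, 15.4, 24.3] 180 [475.4  97.7  83.4] [402.5  77.8  -1.4] [490.3 133.8 112.5]
scene stem 0.37 [308.3, 186.6, 14.9, 23.0] 180 [474.6  97.2  82.8] [397.4  77.8  -1.4] [490.3 133.8 112.5]
scene gel 0.74 [327.9, 217.3, 22.0, 28.9] 426 [624.5 115.7  88.2] [577.5  93.2   0.3] [641.1 146.7 156. ]
scene jar 0.79 [224.2, 276.0, 16.9, 19.1] 290 [ 647.8 -238.7   50.4] [ 594.5 -267.7   -0.6] [ 666.2 -215.9   72.6]
scene stapler 0.62 [257.2, 266.4, 42.4, 25.3] 642 [ 678.7 -109.1   34.1] [ 638.3 -174.2   -4. ] [694.1 -39.3  58.8]
```

View pics/top0.png

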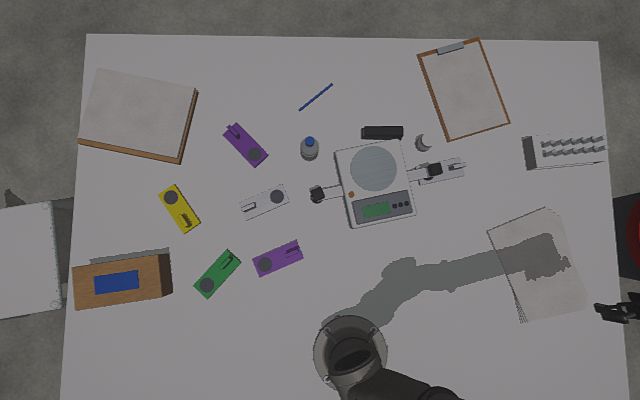

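View pics/scene0.png

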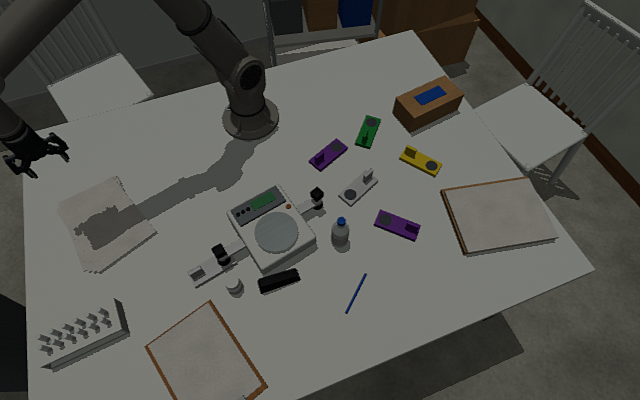

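The silver shoe is at top (264,201) / scene (358,186). The look-alikes are purple (278,258) and (245,145), yellow (180,208) and green (217,273). The plain aluminium one fits the description, so I'll confirm it in a crop and measure it.

```bash
python3 - <<'E'
from h import *
np.set_printoptions(precision=1,suppress=True)
for n in("top","scene"):
    p=get_image(n)
    al=pts(p,np.ones((400,640),bool))
    # shoe plate & lug
    w=(al[:,0]>380)&(al[:,0]<530)&(al[:,1]>165)&(al[:,1]<350)
    a=al[w]
    pl=a[(a[:,2]>9)&(a[:,2]<20)];lg=a[a[:,2]>45]
    r=cv2.minAreaRect(pl[:,:2].astype(np.float32)); print(n,"plate",r, "zmed",np.median(pl[:,2]))
    print(" lug",len(lg),cv2.minAreaRect(lg[:,:2].astype(np.float32)),lg.mean(0))
    w=(al[:,0]>350)&(al[:,0]<680)&(al[:,1]>-220)&(al[:,1]<70)
    a=al[w]; 
    c=a[(a[:,2]>68)&(a[:,2]<96)]; print(" case",cv2.minAreaRect(c[:,:2].astype(np.float32)))
    k=al[(abs(al[:,0]-470)<45)&(abs(al[:,1]-100)<45)&(al[:,2]>98)]
    print(" knob",len(k),cv2.minAreaRect(k[:,:2].astype(np.float32)),k.mean(0),np.median(k[:,2]))
    k=al[(al[:,1]<-220)&(al[:,1]>-330)&(al[:,0]<600)&(al[:,0]>480)&(al[:,2]>98)]
    if len(k):print(" knob2",len(k),cv2.minAreaRect(k[:,:2].astype(np.float32)),k.mean(0))
    if n=="top": save(p,"crop1.png",(225,120,200,130),4)
E
```

```text
top plate ((452.0040588378906, 264.2618103027344), (60.502254486083984, 146.42556762695312), 23.778627395629883) zmed 13.559920019915737
 lug 60 ((432.8866271972656, 306.6754455566406), (11.923470497131348, 39.30388259887695), 23.276838302612305) [432.6 306.1  54.9]
 case ((505.1796875, -72.14897918701172), (239.58193969726562, 198.96450805664062), 12.649178504943848)
 knob 138 ((467.3262023925781, 101.18264770507812), (33.82011413574219, 33.646995544433594), 24.028430938720703) [467.2 101.4 103.9] 104.17537659601123
 knob2 89 ((542.624755859375, -245.27859497070312), (32.47231674194336, 33.26225280761719), 13.192646026611328) [ 543.4 -246.6  100. ]
scene plate ((451.09197998046875, 259.789306640625), (67.13166046142578, 148.92616271972656), 24.129913330078125) zmed 14.881476615886974
 lug 47 ((435.5545959472656, 302.9051818847656), (12.96080493927002, 38.916988372802734), 22.584423065185547) [436.5 301.9  54.2]
 case ((515.2337036132812, -109.198974609375), (242.35464477539062, 268.71307373046875), 12.386763572692871)
 knob 101 ((469.39630126953125, 99.23008728027344), (34.28501892089844, 35.779144287109375), 24.336318969726562) [471.4  97.5 105.4] 105.51816667686076
 knob2 94 ((545.3040771484375, -249.021240234375), (31.21929359436035, 32.35824203491211), 9.816049575805664) [ 545.6 -249.3  101. ]
```

View pics/crop1.png

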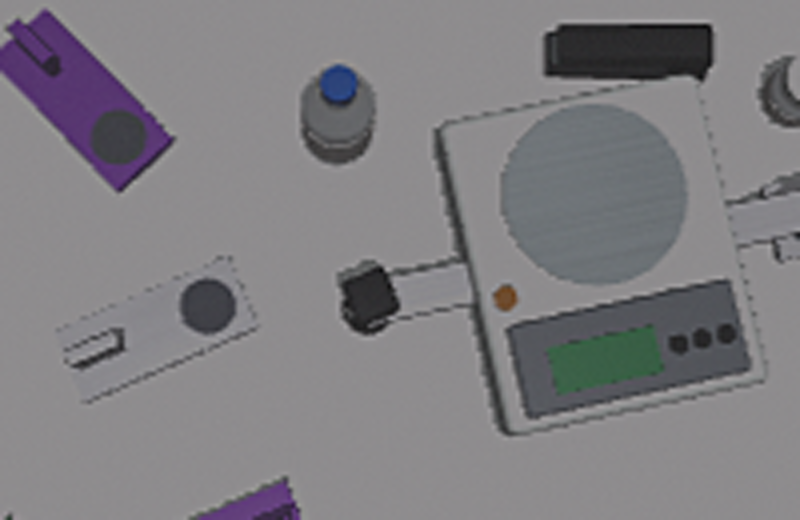

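The crop confirms it: the plain aluminium shoe, with its dark seat towards the scale at crop (207,305) and its lug at (95,350), already points outward. It only needs to move about 124 mm in -y.

```bash
cat >> h.py <<'E'
from scipy.spatial.transform import Rotation as Ro
def plan(target,jaw=None):
    s=read_state();R=Ro.from_quat(s["tool_rot"]).as_matrix()
    d=R.T@(np.array(target)-s["ee_pos"])/500
    z=R[:,2];a=np.degrees(np.arctan2(z[1],z[0]))
    print("t",round(s["clock"],2),"pos",s["ee_pos"].round(1),"jaw",a.round(2),"xaxis",R[:,0].round(3),"F",s["wrist_force"].round(1),"M",s["moment"].round(3),"open",round(s["opening"],3))
    print("q",s["joint_pos"].round(2)); print("off",d.round(4))
    if jaw is not None:
        # rotation making tool x straight down, jaw at given angle
        for j in (jaw,jaw+180):
            j=np.radians(j);zz=np.array([np.cos(j),np.sin(j),0]);xx=np.array([0,0,-1.]);T=np.stack([xx,np.cross(zz,xx),zz],1)
            print("rot",(Ro.from_matrix(R.T@T).as_rotvec()/(np.pi/4)).round(3))
E
python3 -c "
from h import *
plan((480,-250,231),23.7);plan((433,307,150))"
```

```text
t 1.0 pos [ 187.  -622.5  231.4] jaw -73.28 xaxis [ 0. -0. -1.] F [ 1.1  1.  -0.7] M [-0.033  0.05   0.019] open 1.0
q [ 1.18  0.4   0.05  1.54 -0.02  1.21 -0.05]
off [ 6.000e-04  7.756e-01 -5.450e-01]
rot [-2.155  0.     0.   ]
rot [ 1.845  0.    -0.   ]
t 1.0 pos [ 187.  -622.5  231.4] jaw -73.28 xaxis [ 0. -0. -1.] F [ 1.1  1.  -0.7] M [-0.033  0.05   0.019] open 1.0
q [ 1.18  0.4   0.05  1.54 -0.02  1.21 -0.05]
off [ 0.1625  1.0061 -1.6389]
```

```bash
python3 -m inch '[{"offset":[0,0.776,-0.545],"delta_rot":[-1,0,0],"gripper":-1},{"offset":[0,0.776,-0.545],"delta_rot":[-1,0,0],"gripper":-1},{"offset":[0,0.776,-0.545],"delta_rot":[-1,0,0],"gripper":-1},{"offset":[0,0.776,-0.545],"delta_rot":[-1,0,0],"gripper":-1},{"offset":[0,0.776,-0.545],"delta_rot":[-1,0,0],"gripper":-1},{"offset":[0,0.776,-0.545],"delta_rot":[-1,0,0],"gripper":-1},{"offset":[0,0.776,-0.545],"delta_rot":[-1,0,0],"gripper":-1},{"offset":[0,0.776,-0.545],"delta_rot":[-1,0,0],"gripper":-1},{"offset":[0,0.776,-0.545],"delta_rot":[-1,0,0],"gripper":-1},{"offset":[0,0.776,-0.545],"delta_rot":[-1,0,0],"gripper":-1},{"offset":[0,0.776,-0.545],"delta_rot":[-1,0,0],"gripper":-1},{"offset":[0,0.776,-0.545],"delta_rot":[-1,0,0],"gripper":-1},{"offset":[0,0.776,-0.545],"delta_rot":[-1,0,0],"gripper":-1},{"offset":[0,0.776,-0.545],"delta_rot":[-1,0,0],"gripper":-1}]' 30
python3 -c "
from h import *
plan((480,150,231),23.7)"
```

```text
clock: 2.17
ee_pos: [480.6, -249.2, 231.4]
tool_rot: [0.172, 0.686, -0.172, 0.686]
wrist_force: [0.0, -0.3, 0.7]
opening: 0.999
t 2.17 pos [ 480.6 -249.2  231.4] jaw -28.13 xaxis [-0.    -0.001 -1.   ] F [ 0.  -0.3  0.7] M [-0.054  0.044  0.009] open 0.999
q [ 0.69  0.22 -0.34  1.79  0.08  1.15 -0.17]
off [ 4.000e-04  7.035e-01 -3.775e-01]
rot [-1.152e+00 -0.000e+00  1.000e-03]
rot [2.848e+00 1.000e-03 0.000e+00]
```

```bash
python3 -m inch '[{"offset":[0,0.7,-0.377],"delta_rot":[-1,0,0],"gripper":-1},{"offset":[0,0.7,-0.377],"delta_rot":[-1,0,0],"gripper":-1},{"offset":[0,0.7,-0.377],"delta_rot":[-1,0,0],"gripper":-1},{"offset":[0,0.7,-0.377],"delta_rot":[-1,0,0],"gripper":-1},{"offset":[0,0.7,-0.377],"delta_rot":[-1,0,0],"gripper":-1},{"offset":[0,0.7,-0.377],"delta_rot":[-1,0,0],"gripper":-1},{"offset":[0,0.7,-0.377],"delta_rot":[-1,0,0],"gripper":-1},{"offset":[0,0.7,-0.377],"delta_rot":[-1,0,0],"gripper":-1},{"offset":[0,0.7,-0.377],"delta_rot":[-1,0,0],"gripper":-1},{"offset":[0,0.7,-0.377],"delta_rot":[-1,0,0],"gripper":-1},{"offset":[0,0.7,-0.377],"delta_rot":[-1,0,0],"gripper":-1},{"offset":[0,0.7,-0.377],"delta_rot":[-1,0,0],"gripper":-1}]'
python3 -c "
from h import *
plan((433,307,100),23.7)"
```

```text
clock: 3.17
ee_pos: [480.2, 146.8, 231.2]
tool_rot: [-0.103, 0.7, 0.102, 0.7]
wrist_force: [-0.3, -0.8, 0.0]
opening: 1.001
t 3.17 pos [480.2 146.8 231.2] jaw 16.73 xaxis [-0.    -0.001 -1.   ] F [-0.3 -0.8  0. ] M [-0.077 -0.025 -0.038] open 1.001
q [ 0.26  0.18 -0.71  1.87  0.13  1.14 -0.21]
off [0.262  0.3344 0.0019]
rot [-0.155 -0.001  0.001]
rot [3.845e+00 2.000e-03 1.000e-03]
```

```bash
python3 -m inch '[{"offset":[0.2,0.334,0.002],"delta_rot":[-0.155,0,0],"gripper":-1},{"offset":[0.262,0.334,0.002],"delta_rot":[-0.155,0,0],"gripper":-1},{"offset":[0.262,0.334,0.002],"delta_rot":[-0.155,0,0],"gripper":-1},{"offset":[0.262,0.334,0.002],"delta_rot":[-0.155,0,0],"gripper":-1},{"offset":[0.262,0.334,0.002],"delta_rot":[-0.155,0,0],"gripper":-1},{"offset":[0.262,0.334,0.002],"delta_rot":[-0.155,0,0],"gripper":-1},{"offset":[0.262,0.334,0.002],"delta_rot":[-0.155,0,0],"gripper":-1},{"offset":[0.262,0.334,0.002],"delta_rot":[-0.155,0,0],"gripper":-1}]'
python3 -c "
from h import *
plan((433,307,25),23.7)
p=get_image('scene');save(p,'s1.png',(280,100,160,120),4)"
```

```text
clock: 3.83
ee_pos: [434.5, 305.1, 100.0]
tool_rot: [-0.145, 0.692, 0.143, 0.692]
wrist_force: [0.4, 0.4, 0.2]
opening: 0.999
t 3.83 pos [434.5 305.1 100. ] jaw 23.5 xaxis [ 0.    -0.002 -1.   ] F [0.4 0.4 0.2] M [ 0.042 -0.053  0.01 ] open 0.999
q [-0.09  0.41 -0.74  1.94  0.35  0.92 -0.6 ]
off [ 0.15    0.0051 -0.0011]
rot [-0.004 -0.001  0.003]
rot [3.996e+00 5.000e-03 2.000e-03]
```

View pics/s1.png

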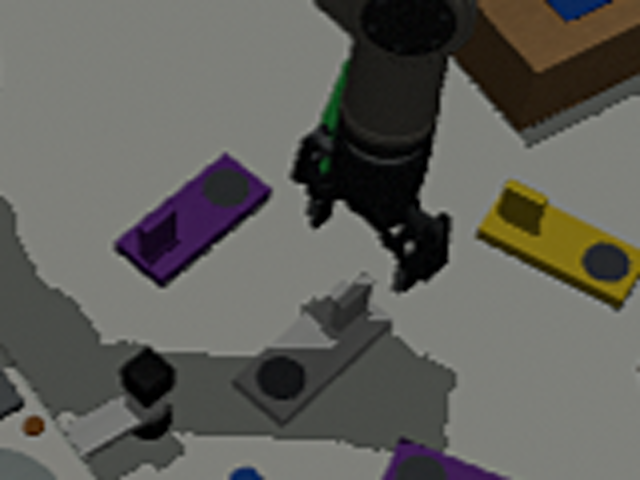

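The open jaws straddle the lug (crop (345,300)), aligned across it. Next: descend and grip.

```bash
python3 -m inch '[{"offset":[0.075,0.004,-0.001],"delta_rot":[0,0,0],"gripper":-1},{"offset":[0.12,0.004,-0.001],"delta_rot":[0,0,0],"gripper":-1},{"offset":[0.15,0.004,-0.001],"delta_rot":[0,0,0],"gripper":-1},{"offset":[0.15,0.004,-0.001],"delta_rot":[0,0,0],"gripper":-1},{"offset":[0.15,0.004,-0.001],"delta_rot":[0,0,0],"gripper":1},{"offset":[0.15,0.004,-0.001],"delta_rot":[0,0,0],"gripper":1},{"offset":[0.15,0.004,-0.001],"delta_rot":[0,0,0],"gripper":1},{"offset":[0.15,0.004,-0.001],"delta_rot":[0,0,0],"gripper":1},{"offset":[0.15,0.004,-0.001],"delta_rot":[0,0,0],"gripper":1},{"offset":[0.15,0.004,-0.001],"delta_rot":[0,0,0],"gripper":1},{"offset":[0.15,0.004,-0.001],"delta_rot":[0,0,0],"gripper":1},{"offset":[0.15,0.004,-0.001],"delta_rot":[0,0,0],"gripper":1},{"offset":[0.15,0.004,-0.001],"delta_rot":[0,0,0],"gripper":1},{"offset":[0.15,0.004,-0.001],"delta_rot":[0,0,0],"gripper":1}]' 40
python3 -c "
from h import *
s=read_state()['ee_pos']
plan((s[0]-2.3,s[1]-123.6,s[2]),23.7)"
```

```text
clock: 5.05
ee_pos: [432.2, 309.8, 25.9]
tool_rot: [-0.145, 0.692, 0.145, 0.692]
wrist_force: [0.4, -0.7, 6.0]
opening: 0.134
t 5.05 pos [432.2 309.8  25.9] jaw 23.69 xaxis [ 0.001  0.    -1.   ] F [ 0.4 -0.7  6. ] M [-0.193  0.061 -0.032] open 0.134
q [-0.16  0.52 -0.68  1.99  0.46  0.79 -0.69]
off [-1.000e-04 -2.245e-01 -1.035e-01]
rot [-0.     0.001  0.   ]
rot [ 4.e+00  1.e-03 -2.e-03]
```

```bash
python3 -m inch '[{"offset":[0,-0.02,-0.009],"delta_rot":[0,0,0],"gripper":1},{"offset":[0,-0.045,-0.021],"delta_rot":[0,0,0],"gripper":1},{"offset":[0,-0.07,-0.032],"delta_rot":[0,0,0],"gripper":1},{"offset":[0,-0.095,-0.044],"delta_rot":[0,0,0],"gripper":1},{"offset":[0,-0.12,-0.055],"delta_rot":[0,0,0],"gripper":1},{"offset":[0,-0.145,-0.067],"delta_rot":[0,0,0],"gripper":1},{"offset":[0,-0.17,-0.078],"delta_rot":[0,0,0],"gripper":1},{"offset":[0,-0.19,-0.088],"delta_rot":[0,0,0],"gripper":1},{"offset":[0,-0.21,-0.097],"delta_rot":[0,0,0],"gripper":1},{"offset":[0,-0.224,-0.1035],"delta_rot":[0,0,0],"gripper":1},{"offset":[0,-0.224,-0.1035],"delta_rot":[0,0,0],"gripper":1},{"offset":[0,-0.224,-0.1035],"delta_rot":[0,0,0],"gripper":1},{"offset":[0,-0.224,-0.1035],"delta_rot":[0,0,0],"gripper":1},{"offset":[0,-0.224,-0.1035],"delta_rot":[0,0,0],"gripper":1}]'
python3 - <<'E'
from h import *
plan((430,186,25.9))
np.set_printoptions(precision=1,suppress=True)
p=get_image("scene");save(p,"s2.png",(260,120,160,120),4)
for n in("top","scene"):
    p=get_image(n);al=pts(p,np.ones((400,640),bool))
    k=al[(abs(al[:,0]-470)<35)&(abs(al[:,1]-100)<35)&(al[:,2]>98)&(al[:,2]<108)]
    print(n," knob",len(k),cv2.minAreaRect(k[:,:2].astype(np.float32)))
    a=al[(abs(al[:,0]-450)<90)&(abs(al[:,1]-140)<110)&(al[:,2]>9)&(al[:,2]<20)]
    print("plate",len(a),cv2.minAreaRect(a[:,:2].astype(np.float32)))
E
```

```text
clock: 6.22
ee_pos: [429.9, 184.9, 25.9]
tool_rot: [-0.146, 0.692, 0.144, 0.692]
wrist_force: [-0.2, -0.4, 10.2]
opening: 0.13
t 6.22 pos [429.9 184.9  25.9] jaw 23.66 xaxis [ 0.001 -0.002 -1.   ] F [-0.2 -0.4 10.2] M [ 0.031  0.093 -0.   ] open 0.13
q [ 0.09  0.43 -0.69  2.13  0.42  0.72 -0.47]
off [-0.      0.0019  0.001 ]
top  knob 108 ((467.87200927734375, 101.60414123535156), (33.11572265625, 33.78900146484375), 23.09607696533203)
plate 31 ((471.10577392578125, 90.64952087402344), (59.040374755859375, 39.0120735168457), 24.71149253845215)
scene  knob 83 ((468.7085876464844, 98.65032196044922), (34.5510139465332, 35.89497756958008), 25.106456756591797)
plate 340 ((452.5303955078125, 133.20086669921875), (62.60797119140625, 154.21295166015625), 24.47097396850586)
```

View pics/s2.png

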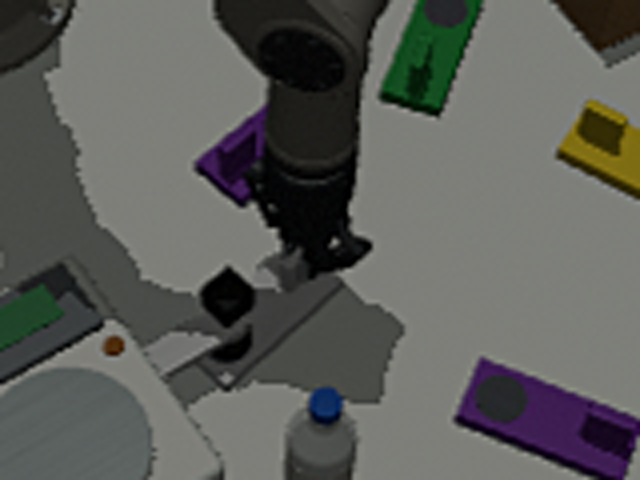

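The shoe's seat now lies under the disc (crop (230,345)), within about 2 mm of the axis by odometry. I'll release it and rise.

```bash
python3 -m inch '[{"offset":[0,0,0],"delta_rot":[0,0,0],"gripper":-1},{"offset":[0,0,0],"delta_rot":[0,0,0],"gripper":-1},{"offset":[0,0,0],"delta_rot":[0,0,0],"gripper":-1},{"offset":[0,0,0],"delta_rot":[0,0,0],"gripper":-1},{"offset":[0,0,0],"delta_rot":[0,0,0],"gripper":-1},{"offset":[0,0,0],"delta_rot":[0,0,0],"gripper":-1},{"offset":[-0.05,0,0],"delta_rot":[0,0,0],"gripper":-1},{"offset":[-0.12,0,0],"delta_rot":[0,0,0],"gripper":-1},{"offset":[-0.2,0,0],"delta_rot":[0,0,0],"gripper":-1},{"offset":[-0.28,0.1,0],"delta_rot":[0,0,0],"gripper":-1},{"offset":[-0.28,0.2,0],"delta_rot":[0,0,0],"gripper":-1},{"offset":[-0.28,0.2,0],"delta_rot":[0,0,0],"gripper":-1},{"offset":[-0.28,0.2,0],"delta_rot":[0,0,0],"gripper":-1},{"offset":[-0.28,0.2,0],"delta_rot":[0,0,0],"gripper":-1}]'
python3 - <<'E'
from h import *
np.set_printoptions(precision=1,suppress=True)
for n in("top","scene"):
    p=get_image(n);al=pts(p,np.ones((400,640),bool))
    if n=="top":save(p,"t3.png",(250,140,120,90),5)
    k=al[(abs(al[:,0]-470)<35)&(abs(al[:,1]-100)<35)&(al[:,2]>98)&(al[:,2]<108)]
    print(n," knob",len(k),cv2.minAreaRect(k[:,:2].astype(np.float32)))
    a=al[(abs(al[:,0]-450)<90)&(abs(al[:,1]-140)<110)&(al[:,2]>9)&(al[:,2]<20)]
    print("plate",len(a),cv2.minAreaRect(a[:,:2].astype(np.float32)))
    a=al[(abs(al[:,0]-430)<40)&(abs(al[:,1]-185)<45)&(al[:,2]>45)&(al[:,2]<62)]
    print("lug",len(a),cv2.minAreaRect(a[:,:2].astype(np.float32)))
plan((467,101.3,150),23.7)
E
```

```text
clock: 7.53
ee_pos: [388.3, 279.2, 165.7]
tool_rot: [-0.147, 0.691, 0.147, 0.692]
wrist_force: [-0.0, 0.0, -0.7]
opening: 1.001
top  knob 132 ((467.6545715332031, 101.13739776611328), (33.510433197021484, 33.52748107910156), 25.661510467529297)
plate 626 ((449.2025451660156, 139.22976684570312), (60.333221435546875, 145.7389678955078), 24.05495262145996)
lug 56 ((430.4847412109375, 181.67559814453125), (12.155176162719727, 38.6257209777832), 24.911069869995117)
scene  knob 87 ((469.720703125, 98.21318054199219), (33.2330322265625, 34.531494140625), 24.741914749145508)
plate 366 ((451.1639709472656, 136.26681518554688), (62.46965026855469, 148.3558807373047), 24.067995071411133)
lug 47 ((432.6284484863281, 178.55999755859375), (12.640425682067871, 40.994384765625), 25.78754234313965)
t 7.63 pos [389.1 276.4 164.6] jaw 23.66 xaxis [-0. -0. -1.] F [ 0.2  0.1 -0.3] M [-0.1  0.  -0. ] open 1.0
q [ 0.1  0.2 -0.9  2.   0.2  1.  -0.5]
off [ 0.  -0.4  0. ]
rot [-0. -0.  0.]
rot [4. 0. 0.]
```

View pics/t3.png

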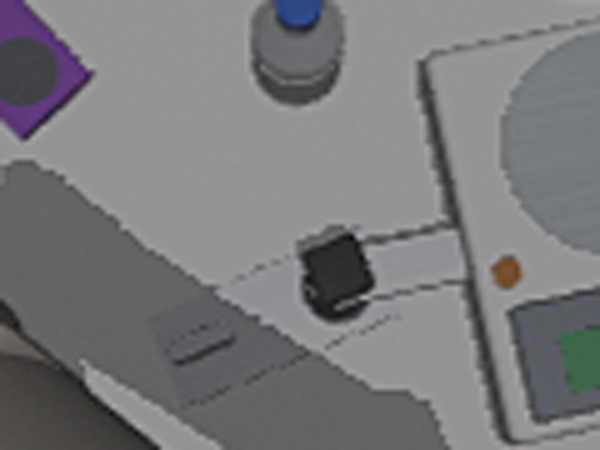

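The seat is about (466.7,100.0) and the foot axis about (467.3,101.3), so they are roughly 1.5 mm apart. I'll now go over the knob with the jaws at 114°, to have enough clockwise wrist travel.

```bash
python3 -m inch '[{"offset":[0,-0.383,0.002],"delta_rot":[-1,0,0],"gripper":-1},{"offset":[0,-0.383,0.002],"delta_rot":[-1,0,0],"gripper":-1},{"offset":[0,-0.383,0.002],"delta_rot":[-1,0,0],"gripper":-1},{"offset":[0,-0.383,0.002],"delta_rot":[-1,0,0],"gripper":-1},{"offset":[0,-0.383,0.002],"delta_rot":[-1,0,0],"gripper":-1},{"offset":[0,-0.383,0.002],"delta_rot":[-1,0,0],"gripper":-1},{"offset":[0,-0.383,0.002],"delta_rot":[-1,0,0],"gripper":-1},{"offset":[0,-0.383,0.002],"delta_rot":[-1,0,0],"gripper":-1}]'
python3 -m inch '[{"offset":[0,0,0],"delta_rot":[-1,0,0],"gripper":-1},{"offset":[0,0,0],"delta_rot":[-1,0,0],"gripper":-1},{"offset":[0,0,0],"delta_rot":[-1,0,0],"gripper":-1},{"offset":[0,0,0],"delta_rot":[-1,0,0],"gripper":-1},{"offset":[0,0,0],"delta_rot":[-1,0,0],"gripper":-1},{"offset":[0,0,0],"delta_rot":[-1,0,0],"gripper":-1},{"offset":[0,0,0],"delta_rot":[-1,0,0],"gripper":-1},{"offset":[0,0,0],"delta_rot":[-1,0,0],"gripper":-1}]'
python3 -c "
from h import *
plan((467.3,101.3,72),114.3)"
```

```text
clock: 8.3
ee_pos: [467.0, 99.3, 164.2]
tool_rot: [-0.397, 0.585, 0.398, 0.584]
wrist_force: [-0.3, 0.4, -0.9]
opening: 1.002
clock: 8.97
ee_pos: [466.4, 102.3, 164.7]
tool_rot: [-0.591, 0.388, 0.592, 0.387]
wrist_force: [-0.3, 0.0, -0.4]
opening: 0.999
t 8.97 pos [466.4 102.3 164.7] jaw 113.54 xaxis [-0.001 -0.    -1.   ] F [-0.3  0.  -0.4] M [0.044 0.025 0.01 ] open 0.999
q [ 0.6   0.28 -1.04  1.99  0.28  1.02  1.41]
off [ 0.1854 -0.001  -0.0026]
rot [-0.017  0.001 -0.002]
rot [ 3.983e+00 -3.000e-03 -1.000e-03]
```

```bash
python3 -m inch '[{"offset":[0.08,-0.001,-0.002],"delta_rot":[-0.015,0,0],"gripper":-1},{"offset":[0.14,-0.001,-0.002],"delta_rot":[-0.015,0,0],"gripper":-1},{"offset":[0.185,-0.001,-0.002],"delta_rot":[-0.015,0,0],"gripper":-1},{"offset":[0.185,-0.001,-0.002],"delta_rot":[-0.015,0,0],"gripper":-1},{"offset":[0.185,-0.001,-0.002],"delta_rot":[-0.015,0,0],"gripper":-1},{"offset":[0.185,-0.001,-0.002],"delta_rot":[-0.015,0,0],"gripper":0.5},{"offset":[0.185,-0.001,-0.002],"delta_rot":[-0.015,0,0],"gripper":0.5},{"offset":[0.185,-0.001,-0.002],"delta_rot":[-0.015,0,0],"gripper":0.5},{"offset":[0.185,-0.001,-0.002],"delta_rot":[-0.015,0,0],"gripper":0.5},{"offset":[0.185,-0.001,-0.002],"delta_rot":[-0.015,0,0],"gripper":0.5},{"offset":[0.185,-0.001,-0.002],"delta_rot":[-0.015,0,0],"gripper":0.5},{"offset":[0.185,-0.001,-0.002],"delta_rot":[-0.015,0,0],"gripper":0.5}]' 40
cat >> h.py <<'E'
def avg(n=8):
    M=[];F=[]
    for i in range(n):
        get_image("top");s=read_state();M.append(s["moment"]);F.append(s["wrist_force"])
    R=Ro.from_quat(s["tool_rot"]).as_matrix();z=R[:,2]
    print("t",round(s["clock"],2),"pos",s["ee_pos"].round(1),"jaw",np.degrees(np.arctan2(z[1],z[0])).round(1),"q7",s["joint_pos"][6].round(2),"open",round(s["opening"],3))
    print("F",np.mean(F,0).round(2),"M",np.mean(M,0).round(3),"sd",np.std(M,0).round(3)[2])
E
python3 -c "
from h import *
avg()"
```

```text
clock: 9.97
ee_pos: [469.2, 101.0, 74.0]
tool_rot: [0.595, -0.384, -0.593, -0.384]
wrist_force: [0.4, -3.0, 5.9]
opening: 0.392
t 10.37 pos [469.3 101.   74. ] jaw 114.3 q7 1.27 open 0.392
F [ 0.31 -3.01  6.4 ] M [-0.417  0.119  0.019] sd 0.016
```

```bash
python3 -m inch '[{"offset":[0,0,0],"delta_rot":[0.12,0,0],"gripper":0.5},{"offset":[0,0,0],"delta_rot":[0.24,0,0],"gripper":0.5},{"offset":[0,0,0],"delta_rot":[0.36,0,0],"gripper":0.5},{"offset":[0,0,0],"delta_rot":[0.48,0,0],"gripper":0.5},{"offset":[0,0,0],"delta_rot":[0.6,0,0],"gripper":0.5},{"offset":[0,0,0],"delta_rot":[0.72,0,0],"gripper":0.5},{"offset":[0,0,0],"delta_rot":[0.84,0,0],"gripper":0.5},{"offset":[0,0,0],"delta_rot":[0.96,0,0],"gripper":0.5},{"offset":[0,0,0],"delta_rot":[1,0,0],"gripper":0.5},{"offset":[0,0,0],"delta_rot":[1,0,0],"gripper":0.5}]'
python3 -c "
from h import *
avg()"
```

```text
clock: 11.2
ee_pos: [469.4, 100.6, 73.2]
tool_rot: [-0.403, 0.581, 0.401, 0.582]
wrist_force: [3.8, -4.2, -3.1]
opening: 0.395
t 11.6 pos [469.4 100.6  73.2] jaw 69.4 q7 0.58 open 0.386
F [ 4.23 -4.15 -2.61] M [-0.693 -0.946 -0.019] sd 0.025
```

```bash
python3 -m inch '[{"offset":[0,0,0],"delta_rot":[0.12,0,0],"gripper":0.5},{"offset":[0.001,0,0],"delta_rot":[0.24,0,0],"gripper":0.5},{"offset":[0.001,0,0],"delta_rot":[0.36,0,0],"gripper":0.5},{"offset":[0.001,0,0],"delta_rot":[0.48,0,0],"gripper":0.5},{"offset":[0.002,0,0],"delta_rot":[0.6,0,0],"gripper":0.5},{"offset":[0.002,0,0],"delta_rot":[0.72,0,0],"gripper":0.5},{"offset":[0.002,0,0],"delta_rot":[0.84,0,0],"gripper":0.5},{"offset":[0.002,0,0],"delta_rot":[0.96,0,0],"gripper":0.5},{"offset":[0.002,0,0],"delta_rot":[1,0,0],"gripper":0.5},{"offset":[0.002,0,0],"delta_rot":[1,0,0],"gripper":0.5}]'
python3 -c "
from h import *
avg()"
```

```text
clock: 12.43
ee_pos: [469.4, 100.1, 72.2]
tool_rot: [-0.15, 0.69, 0.148, 0.692]
wrist_force: [3.1, -5.7, -2.4]
opening: 0.395
t 12.83 pos [469.4 100.1  72.2] jaw 24.4 q7 -0.12 open 0.393
F [ 3.61 -5.18 -1.77] M [-1.04  -1.038 -0.038] sd 0.033
```

```bash
python3 -m inch '[{"offset":[0,0,0],"delta_rot":[0.1,0,0],"gripper":0.5},{"offset":[0.0005,0,0],"delta_rot":[0.2,0,0],"gripper":0.5},{"offset":[0.0005,0,0],"delta_rot":[0.3,0,0],"gripper":0.5},{"offset":[0.001,0,0],"delta_rot":[0.4,0,0],"gripper":0.5},{"offset":[0.001,0,0],"delta_rot":[0.5,0,0],"gripper":0.5}]'
python3 -c "
from h import *
print(read_state()['moment'].round(3))
avg()"
```

```text
clock: 13.25
ee_pos: [469.2, 99.9, 71.7]
tool_rot: [-0.011, 0.706, 0.009, 0.708]
wrist_force: [3.1, -6.1, -2.4]
opening: 0.39
[-1.247 -1.045  0.035]
t 13.65 pos [469.2  99.9  71.7] jaw 1.9 q7 -0.48 open 0.397
F [ 2.96 -5.27 -1.78] M [-1.232 -1.019 -0.032] sd 0.034
```

```bash
python3 -m inch '[{"offset":[0,0,0],"delta_rot":[0.1,0,0],"gripper":0.5},{"offset":[0.0005,0,0],"delta_rot":[0.2,0,0],"gripper":0.5},{"offset":[0.0005,0,0],"delta_rot":[0.3,0,0],"gripper":0.5},{"offset":[0.001,0,0],"delta_rot":[0.4,0,0],"gripper":0.5},{"offset":[0.001,0,0],"delta_rot":[0.5,0,0],"gripper":0.5}]'
python3 -c "
from h import *
print(read_state()['moment'].round(3))
avg()"
```

```text
clock: 14.07
ee_pos: [469.0, 99.7, 71.2]
tool_rot: [0.127, 0.695, -0.129, 0.696]
wrist_force: [3.2, -5.5, -1.6]
opening: 0.391
[-1.378 -0.94   0.07 ]
t 14.47 pos [469.   99.7  71.2] jaw -20.6 q7 -0.84 open 0.397
F [ 2.42 -5.69 -1.1 ] M [-1.415 -0.91  -0.031] sd 0.017
```

```bash
python3 -m inch '[{"offset":[0,0,0],"delta_rot":[0.1,0,0],"gripper":0.5},{"offset":[0.0005,0,0],"delta_rot":[0.2,0,0],"gripper":0.5},{"offset":[0.0005,0,0],"delta_rot":[0.3,0,0],"gripper":0.5},{"offset":[0.001,0,0],"delta_rot":[0.4,0,0],"gripper":0.5}]'
python3 -c "
from h import *
print(read_state()['moment'].round(3))
avg()"
```

```text
clock: 14.8
ee_pos: [468.8, 99.7, 70.7]
tool_rot: [0.234, 0.666, -0.236, 0.668]
wrist_force: [1.8, -5.4, 1.2]
opening: 0.392
[-1.556 -0.648 -0.013]
t 15.2 pos [468.8  99.7  70.7] jaw -38.6 q7 -1.13 open 0.389
F [ 1.62 -5.57  0.51] M [-1.538 -0.732 -0.025] sd 0.04
```

```bash
python3 -m inch '[{"offset":[0,0,0],"delta_rot":[0.1,0,0],"gripper":0.5},{"offset":[0.0005,0,0],"delta_rot":[0.2,0,0],"gripper":0.5},{"offset":[0.0005,0,0],"delta_rot":[0.3,0,0],"gripper":0.5},{"offset":[0.001,0,0],"delta_rot":[0.4,0,0],"gripper":0.5}]'
python3 -c "
from h import *
print(read_state()['moment'].round(3))
avg()"
```

```text
clock: 15.53
ee_pos: [468.5, 99.7, 70.3]
tool_rot: [0.336, 0.621, -0.337, 0.623]
wrist_force: [1.6, -5.1, 2.9]
opening: 0.39
[-1.613 -0.443  0.011]
t 15.93 pos [468.6  99.7  70.3] jaw -56.6 q7 -1.42 open 0.389
F [ 1.35 -5.62  1.82] M [-1.597 -0.503 -0.017] sd 0.022
```

```bash
python3 -m inch '[{"offset":[0,0,0],"delta_rot":[0.1,0,0],"gripper":0.5},{"offset":[0.0005,0,0],"delta_rot":[0.2,0,0],"gripper":0.5},{"offset":[0.0005,0,0],"delta_rot":[0.3,0,0],"gripper":0.5},{"offset":[0.001,0,0],"delta_rot":[0.4,0,0],"gripper":0.5}]'
python3 -c "
from h import *
print(read_state()['moment'].round(3))
avg()"
```

```text
clock: 16.27
ee_pos: [468.4, 99.8, 69.9]
tool_rot: [0.429, 0.561, -0.43, 0.563]
wrist_force: [0.7, -6.1, 4.7]
opening: 0.388
[-1.67  -0.195  0.078]
t 16.67 pos [468.4  99.8  70. ] jaw -74.6 q7 -1.71 open 0.392
F [ 0.31 -5.62  3.33] M [-1.619 -0.293 -0.063] sd 0.036
```

```bash
python3 -m inch '[{"offset":[0,0,0],"delta_rot":[0.1,0,0],"gripper":0.5},{"offset":[0.0005,0,0],"delta_rot":[0.2,0,0],"gripper":0.5},{"offset":[0.0005,0,0],"delta_rot":[0.3,0,0],"gripper":0.5},{"offset":[0.001,0,0],"delta_rot":[0.4,0,0],"gripper":0.5}]'
python3 -c "
from h import *
print(read_state()['moment'].round(3))
avg(10)"
```

```text
clock: 17.0
ee_pos: [468.2, 100.0, 69.6]
tool_rot: [-0.511, -0.487, 0.513, -0.489]
wrist_force: [-0.6, -5.2, 5.4]
opening: 0.391
[-1.611  0.076  0.177]
t 17.5 pos [468.2 100.   69.6] jaw -92.6 q7 -2.0 open 0.391
F [ 0.01 -5.21  5.23] M [-1.588 -0.015 -0.107] sd 0.026
```

The disc has touched: turning torque is now 0.18 N m against about 0.03 free, which puts it near 6 N. I'll make a small confirming turn (about 0.06 rad, +1 N).

```bash
python3 -m inch '[{"offset":[0,0,0],"delta_rot":[0.04,0,0],"gripper":0.5},{"offset":[0,0,0],"delta_rot":[0.08,0,0],"gripper":0.5}]'
python3 -c "
from h import *
print(read_state()['moment'].round(3))
avg(10)"
```

```text
clock: 17.67
ee_pos: [468.2, 100.0, 69.5]
tool_rot: [-0.526, -0.471, 0.527, -0.473]
wrist_force: [1.1, -5.2, 4.0]
opening: 0.391
[-1.618 -0.038  0.164]
t 18.17 pos [468.2 100.   69.5] jaw -96.2 q7 -2.05 open 0.394
F [ 0.38 -5.27  4.76] M [-1.569 -0.022 -0.027] sd 0.024
```

Turning torque was again 0.16 N m, so about 5–6 N. I'll release and rise.

```bash
python3 -m inch '[{"offset":[0,0,0],"delta_rot":[0,0,0],"gripper":-1},{"offset":[0,0,0],"delta_rot":[0,0,0],"gripper":-1},{"offset":[0,0,0],"delta_rot":[0,0,0],"gripper":-1},{"offset":[0,0,0],"delta_rot":[0,0,0],"gripper":-1},{"offset":[0,0,0],"delta_rot":[0,0,0],"gripper":-1},{"offset":[0,0,0],"delta_rot":[0,0,0],"gripper":-1},{"offset":[-0.04,0,0],"delta_rot":[0,0,0],"gripper":-1},{"offset":[-0.1,0,0],"delta_rot":[0,0,0],"gripper":-1},{"offset":[-0.17,0,0],"delta_rot":[0,0,0],"gripper":-1},{"offset":[-0.24,0,0],"delta_rot":[0,0,0],"gripper":-1},{"offset":[-0.24,0.1,0.3],"delta_rot":[0,0,0],"gripper":-1},{"offset":[-0.24,0.1,0.3],"delta_rot":[0,0,0],"gripper":-1},{"offset":[-0.24,0.1,0.3],"delta_rot":[0,0,0],"gripper":-1},{"offset":[-0.24,0.1,0.3],"delta_rot":[0,0,0],"gripper":-1},{"offset":[-0.24,0.1,0.3],"delta_rot":[0,0,0],"gripper":-1},{"offset":[-0.24,0.1,0.3],"delta_rot":[0,0,0],"gripper":-1}]'
python3 - <<'E'
from h import *
s=read_state();print(s["clock"],s["ee_pos"],s["wrist_force"])
for n in("top","scene"):
    p=get_image(n);al=pts(p,np.ones((400,640),bool))
    if n=="scene":save(p,"s4.png",(240,140,160,120),4)
    k=al[(abs(al[:,0]-470)<35)&(abs(al[:,1]-100)<35)&(al[:,2]>93)&(al[:,2]<108)]
    if len(k):print(n," knob",len(k),cv2.minAreaRect(k[:,:2].astype(np.float32)),np.median(k[:,2]))
    a=al[(abs(al[:,0]-450)<90)&(abs(al[:,1]-140)<110)&(al[:,2]>9)&(al[:,2]<20)]
    if len(a):print("plate",len(a),cv2.minAreaRect(a[:,:2].astype(np.float32)),np.median(a[:,2]))
    for t in("gel","jar","stapler"):
        r=regions_of(p,t)
        if r: print(t,pts(p,r[0]["region"]).mean(0).round(1))
E
```

```text
clock: 19.5
ee_pos: [501.2, -54.7, 188.6]
tool_rot: [-0.527, -0.471, 0.528, -0.471]
wrist_force: [0.3, 1.6, 0.1]
opening: 1.0
19.5 [501.18135765 -54.65798806 188.59826814] [0.32444999 1.56872812 0.10477458]
top  knob 139 ((467.42999267578125, 101.05314636230469), (33.66836166381836, 34.00064468383789), 82.92438507080078) 99.50870088222983
plate 629 ((449.3183898925781, 139.27276611328125), (60.1782341003418, 145.62225341796875), 23.79229736328125) 13.274469955418162
gel [601.8 126.   93.6]
stapler [668.9 -75.5  31.8]
scene  knob 102 ((468.8515625, 97.7474365234375), (34.69477844238281, 34.88663101196289), 88.369384765625) 101.09075028676915
plate 369 ((441.658935546875, 130.90875244140625), (84.06190490722656, 148.291259765625), 24.93863868713379) 14.762467438265784
gel [624.2 115.5  94.7]
jar [ 648.7 -238.5   50.3]
stapler [ 678.5 -111.2   36.8]
```

View pics/s4.png

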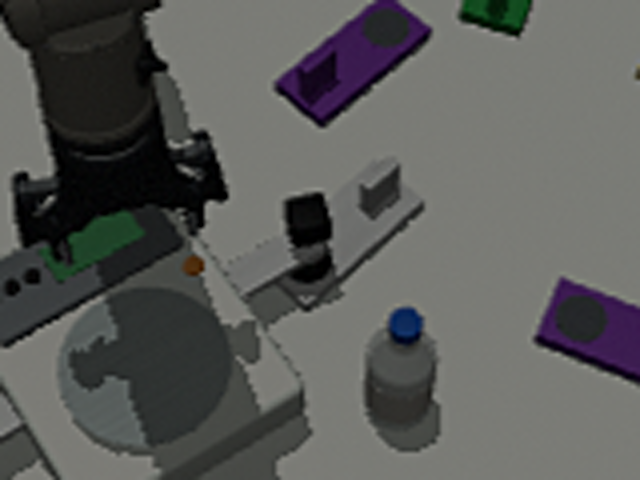

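```bash
python3 -c "
from plant import *
print(job_done())"
```

```text
the job is handed in; nothing more can be done
None
```

I slid the silver shoe by its lug about 125 mm under the hanging foot. I then screwed the knob down about 3.67 rad clockwise, let go, moved the arm clear and handed the job in at about 20 s. No verdict was reported.

- **Shoe position:** the top camera puts the seat at about (466.7, 100.0) mm and the foot axis at (467.3, 101.3) mm, about 1.5 mm apart. The shoe did not shift while I turned the foot, and lies flat as far as the pictures show.
- **Bearing force:** I estimate 5–8 N. The turning torque was 0.18 and then 0.16 N m in the last two turns, against about 0.03 N m free. That corresponds to 5–6 N. Counting from where the foot seemed to touch gives a little more.
- **Knob after release:** its angle agreed with the last jaw angle to about 1°, and its 4.7 mm drop matches the turn, so it stayed where I left it.

**Checks that disagreed:**
- **Standing torque:** the standing-still readings were noisy and went negative (-0.107, then -0.027 N m), so the force rests on the turning readings.
- **Scene camera:** its readings differ from the top camera's by 2–4 mm, and its last shoe fit was worse because of clutter.
- **Bystanders:** nothing touched them. The bottle, and the jar and stapler in the scene camera, read within about 3 mm of the start. The top camera no longer found the jar. Its stapler reading jumped 25 mm, probably because the arm hid part of it.

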